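Find the full kit box by the heft of its end and seat it in the rack

TASK

Three kit boxes that look the same stand on the bench, each before its own lane of the wooden rack; one is full of hardware and at least twice as heavy as either of the others. Find the full one where they stand by raising the handle end of a box a centimetre or two and holding it for a second with its far end still on the bench, then slide the full box along the bench, never lifted clear of it, into its lane until it meets the stop, press it there for a moment with some 5 to 15 newtons beyond the friction of the bench (never 30), and let go. Leave the light boxes flat where they were, tip no box steeply, and leave the things round about alone.

Things in the scene. Friction and masses are not known exactly. Their poses are not given: they have to be found in the camera images.
- rack: fixed wooden rack, 407 wide, 45 high: four battens 32 wide, 30 high with round noses towards the robot, and a backboard with rubber stop pads; between them three lanes 93 wide, pitch 125, with no floor (boxes slide on the bench). Origin on the bench in the middle lane, where a seated box's centre lies; x into the lanes, y left, z up. Noses begin at x = 0, stop faces lie at x = +45
- home_left (a point): point on the bench in the rack's left lane (as the robot sees it) where the centre of a box's underside lies when it is seated against the stop; axes as the rack's
- home_middle (a point): point on the bench in the rack's middle lane (as the robot sees it) where the centre of a box's underside lies when it is seated against the stop; axes as the rack's
- home_right (a point): point on the bench in the rack's right lane (as the robot sees it) where the centre of a box's underside lies when it is seated against the stop; axes as the rack's
- kit_p: kit box of grey plastic, lid fixed, 90 long (x), 85 wide (y), 50 high, with a black handle lug on its near end (-x). Origin at the centre of its underside; x points into the lane, y left, z up. All three look alike; their letters say nothing of place or weight. One box weighs 0.8 to 1.0 kg, the two others 0.26 to 0.41 kg, load evenly spread
- kit_p_lug (a point): grip point in that box's handle lug, 36 above the underside, 62 before the box's centre (17 before its near end); axes as the box's. The lug is 14 thick (y), reaches 34 out of the end wall, spans 20 to 48 above the underside, and swings 20 degrees up or down on a hinge along y (4 off the end wall, 34 up), weakly sprung. Raised, it bears about half the weight; a push or pull while the far edge rubs alters that by up to half
- kit_p_near (a point): middle of the lower edge of that box at its lug end
- kit_p_far (a point): middle of the lower edge of that box at its far end, about which it tips
- kit_q: kit box of grey plastic, lid fixed, 90 long (x), 85 wide (y), 50 high, with a black handle lug on its near end (-x). Origin at the centre of its underside; x points into the lane, y left, z up. All three look alike; their letters say nothing of place or weight. One box weighs 0.8 to 1.0 kg, the two others 0.26 to 0.41 kg, load evenly spread
- kit_q_lug (a point): grip point in that box's handle lug, 36 above the underside, 62 before the box's centre (17 before its near end); axes as the box's. The lug is 14 thick (y), reaches 34 out of the end wall, spans 20 to 48 above the underside, and swings 20 degrees up or down on a hinge along y (4 off the end wall, 34 up), weakly sprung. Raised, it bears about half the weight; a push or pull while the far edge rubs alters that by up to half
- kit_q_near (a point): middle of the lower edge of that box at its lug end
- kit_q_far (a point): middle of the lower edge of that box at its far end, about which it tips
- kit_r: kit box of grey plastic, lid fixed, 90 long (x), 85 wide (y), 50 high, with a black handle lug on its near end (-x). Origin at the centre of its underside; x points into the lane, y left, z up. All three look alike; their letters say nothing of place or weight. One box weighs 0.8 to 1.0 kg, the two others 0.26 to 0.41 kg, load evenly spread
- kit_r_lug (a point): grip point in that box's handle lug, 36 above the underside, 62 before the box's centre (17 before its near end); axes as the box's. The lug is 14 thick (y), reaches 34 out of the end wall, spans 20 to 48 above the underside, and swings 20 degrees up or down on a hinge along y (4 off the end wall, 34 up), weakly sprung. Raised, it bears about half the weight; a push or pull while the far edge rubs alters that by up to half
- kit_r_near (a point): middle of the lower edge of that box at its lug end
- kit_r_far (a point): middle of the lower edge of that box at its far end, about which it tips
- tape_measure: bystander: tape measure 37x84x63, origin under its centre; leave alone
- thinner_bottle: bystander: white bottle with a blue cap, 40 across, 92 high, origin under its centre; leave alone
- grease_tin: bystander: flat round tin 65 across, 23 high, origin under its centre; leave alone

How it is judged:
On the way, in this order (a step that is already met when the one before it is completed fails the run):
1. a box that has not been shifted is hefted: lug end raised by over 2 degrees, far end on the bench (((angle between kit_p's own z axis and vertical above 0.035 rad and height (world z) of kit_p_far below 0.006 m and height (world z) of kit_p_near above 0.003 m and distance of kit_p_far from where it was at the start of the episode below 0.03 m) or (angle between kit_q's own z axis and vertical above 0.035 rad and height (world z) of kit_q_far below 0.006 m and height (world z) of kit_q_near above 0.003 m and distance of kit_q_far from where it was at the start of the episode below 0.03 m) or (angle between kit_r's own z axis and vertical above 0.035 rad and height (world z) of kit_r_far below 0.006 m and height (world z) of kit_r_near above 0.003 m and distance of kit_r_far from where it was at the start of the episode below 0.03 m))), for 0.3 s.
2. a box is flat in its lane and pressed against the stop with more than 2 N ((((horizontal distance between kit_p and home_left below 0.008 m or horizontal distance between kit_p and home_middle below 0.008 m or horizontal distance between kit_p and home_right below 0.008 m) and angle between kit_p's own z axis and vertical below 0.05 rad and contact force between kit_p and rack above 2 N) or ((horizontal distance between kit_q and home_left below 0.008 m or horizontal distance between kit_q and home_middle below 0.008 m or horizontal distance between kit_q and home_right below 0.008 m) and angle between kit_q's own z axis and vertical below 0.05 rad and contact force between kit_q and rack above 2 N) or ((horizontal distance between kit_r and home_left below 0.008 m or horizontal distance between kit_r and home_middle below 0.008 m or horizontal distance between kit_r and home_right below 0.008 m) and angle between kit_r's own z axis and vertical below 0.05 rad and contact force between kit_r and rack above 2 N))), for 0.15 s.
At the end, for the whole second after the job is handed in: The full box (the one that bears on the bench with over 6.2 N) lies flat and at rest in a lane, its centre within 8 mm of the lane's home point and in line with the rack within 0.08 rad; both light boxes (under 6.2 N) lie flat and at rest within 40 mm of where they started ((((horizontal distance between kit_p and home_left below 0.008 m or horizontal distance between kit_p and home_middle below 0.008 m or horizontal distance between kit_p and home_right below 0.008 m) and contact force between kit_p and anything else above 6.2 N and angle between the x axis of kit_p and the x axis of rack, either way round below 0.08 rad) or (distance of kit_p_far from where it was at the start of the episode below 0.04 m and contact force between kit_p and anything else below 6.2 N)) and (((horizontal distance between kit_q and home_left below 0.008 m or horizontal distance between kit_q and home_middle below 0.008 m or horizontal distance between kit_q and home_right below 0.008 m) and contact force between kit_q and anything else above 6.2 N and angle between the x axis of kit_q and the x axis of rack, either way round below 0.08 rad) or (distance of kit_q_far from where it was at the start of the episode below 0.04 m and contact force between kit_q and anything else below 6.2 N)) and (((horizontal distance between kit_r and home_left below 0.008 m or horizontal distance between kit_r and home_middle below 0.008 m or horizontal distance between kit_r and home_right below 0.008 m) and contact force between kit_r and anything else above 6.2 N and angle between the x axis of kit_r and the x axis of rack, either way round below 0.08 rad) or (distance of kit_r_far from where it was at the start of the episode below 0.04 m and contact force between kit_r and anything else below 6.2 N)) and angle between each of kit_p, kit_q, kit_r's own z axis and vertical below 0.03 rad and linear speed of each of kit_p, kit_q, kit_r below 0.01 m/s); the robot touches nothing.
It fails at once if a box is tipped by more than 0.3 rad (angle between any of kit_p, kit_q, kit_r's own z axis and vertical above 0.3 rad).
It fails at once if a box is lifted clear of the bench (both ends over 8 mm up) (height (world z) of each of kit_p_near, kit_p_far above 0.008 m or height (world z) of each of kit_q_near, kit_q_far above 0.008 m or height (world z) of each of kit_r_near, kit_r_far above 0.008 m).
It fails at once if a box is pressed against the rack with more than 30 N (contact force between any of kit_p, kit_q, kit_r and rack above 30 N).
It fails at once if two boxes are shifted by more than 40 mm (only the full one may be) (distance of each of kit_q_far, kit_r_far from where it was at the start of the episode above 0.04 m or distance of each of kit_p_far, kit_r_far from where it was at the start of the episode above 0.04 m or distance of each of kit_p_far, kit_q_far from where it was at the start of the episode above 0.04 m).
It fails at once if a bystander is moved by more than 30 mm (distance of any of tape_measure, thinner_bottle, grease_tin from where it was at the start of the episode above 0.03 m).
It also fails if it takes over 64 s, if anything falls off the work surface, if the arm or the gripper's body presses on something with over 40 N, if the wrist force passes 120 N, or if a joint passes its speed limit or range.

ROBOT

A 7-joint arm with a two-finger parallel gripper is mounted at the origin on a cart in front of the work surface, level with it; the furniture and walls round the work are solid. World frame = base frame: x ahead of the robot, y to its left, z up, the work surface at z = 0. Lengths are in m, angles in rad, forces in N, time in s.
With the tool pointing down it reaches from about 0.425 to 0.825 m from the base axis. Payload 3.6 kg.
Tool frame: the origin (TCP) lies on the mounting face of the last link; the fingertips stand 173 mm ahead of it and the grasp point (between the pads) lies 155 mm ahead of it; z points along the fingers, y is the line along which they close (so a half turn about z gives the same grasp; the last joint's range is limited). The gripper opens to 85 mm and grips with 20 to 120 N. Pads are 22 mm wide; open, the fingers measure 114 mm over their backs; the gripper's body (76 mm by 85 mm) begins 54 mm behind the grasp point. The pads swing forward as they close: fully open they stand 13 mm farther back than shut.
Start: joints at [-1.151, 0.615, -0.013, 1.423, 0.008, 1.103, -0.04], TCP at [0.28, 0.586, 0.405] pointing down, gripper open.
Joint ranges: [-3.12, 3.12], [-0.3, 2.06], [-1.34, 1.32], [0.26, 2.42], [-1.36, 4.5], [0.01, 1.98], [-2.84, 2.84]. Speed limits (rad/s): [2.79, 2.79, 3.14, 3.14, 3.14, 3.14, 3.14].

INTERFACE

Orientations are given as [roll, pitch, yaw] about the fixed x, y, z axes, in that order (R = Rz(yaw) Ry(pitch) Rx(roll)).
In Python, from cell import * gives the robot as it stands. Calls block until the motion is done:
- goto(position, orientation): joint-space move of the TCP to a pose.
- move_l(position, ori=None, v=0.15): straight line of the TCP; ori=None keeps the orientation; v is the mean speed in m/s.
- move_joints(angles): joint-space move.
- move_gripper(opening, grasp_force=None): finger opening in m; grasp_force is the grip in N (None keeps the last); returns when the fingers have stopped.
- pause(seconds).
- solve_ik(position, orientation): joint angles nearest the present ones, or None.
- get_obs(): the state.
- snapshot(name): name is "scene" or "top"; returns a dict with "frame" (400x640x3 uint8, red, green, blue), "camera_matrix" (3x3 intrinsics, pixels), "dist_coeffs" ([k1, k2, p1, p2, k3] as OpenCV has them; the pictures are not rectified), "camera_from_world" (4x4, takes a point from world to camera coordinates). Camera axes: x right, y up, looking along -z (the intrinsics and any distortion apply to the point x, -y, -z); pixel columns grow to the right and rows downward; lengths in m; the calibration is good to about 2 mm. A picture is of the moment at which its call begins. There is no depth.
A pose or a line that the arm cannot do raises IKError and nothing moves.
- close_job(): hands the job in; it is judged then, once.
The state is a dict: "time_s": time; "q": joint angles; "dq": joint speeds; "joint_torque": joint torques, N m; "eef_pos": TCP position; "orientation": TCP orientation; "wrist_force": force on the tool from outside, world axes, zero at the start; "moment": the same for the moment, N m; "finger_gap": finger opening in m; "finger_force": force on a finger pad.
Only numpy, scipy, OpenCV 4.12 (cv2) and the standard library are available. Lean on these libraries where they do the work, as an engineer would, in place of code of your own. Each camera call takes 0.05 s, during which the arm holds its last target. There are 200 camera calls.

## Working session

There is one attempt and no reset: what is moved stays moved. The work goes in short steps, each a Python script; the robot and the scene stay as the last script left them, time stands still between calls to the robot, and variables do not carry over. Pictures are saved under pics/ and viewed, at most 10 in all, crops included, and the job is handed in when it is done.

```bash
mkdir -p pics; ls; python3 - <<'E'
from cell import *
import cv2
for n in("scene","top"):
    s=snapshot(n); cv2.imwrite(f"pics/{n}0.png",s["frame"][:,:,::-1]); print(n,s["camera_matrix"],s["dist_coeffs"],s["camera_from_world"])
o=get_obs();print(o["time_s"],o["wrist_force"],o["eef_pos"],o["orientation"],o["finger_gap"])
E
```

```text
pics
scene [[394.42642531   0.         324.89245293]
 [  0.         394.42642531 200.55779783]
 [  0.           0.           1.        ]] [-0.06796111  0.          0.          0.          0.        ] [[ 0.6686795  -0.74306758 -0.02680091 -0.36520399]
 [ 0.29064406  0.22803128  0.92926195 -0.20942944]
 [-0.68439298 -0.62916794  0.36844802 -0.81414689]
 [ 0.          0.          0.          1.        ]]
top [[470.07711483   0.         318.51977995]
 [  0.         470.07711483 203.28825414]
 [  0.           0.           1.        ]] [0.03114297 0.         0.         0.         0.        ] [[ 2.74384731e-02 -9.99623420e-01 -3.85838621e-04 -3.50989849e-02]
 [ 9.91631357e-01  2.71703853e-02  1.26210226e-01 -5.02605453e-01]
 [-1.26152214e-01 -3.84562556e-03  9.92003443e-01 -1.56253117e+00]
 [ 0.00000000e+00  0.00000000e+00  0.00000000e+00  1.00000000e+00]]
0.1 [ 0.31264317 -1.21961426 -0.21872626] [0.28013541 0.5862077  0.4036556 ] [-3.13923316e+00  3.18097584e-05  2.69586463e+00] 0.08537089295712932
```

View pics/scene0.png

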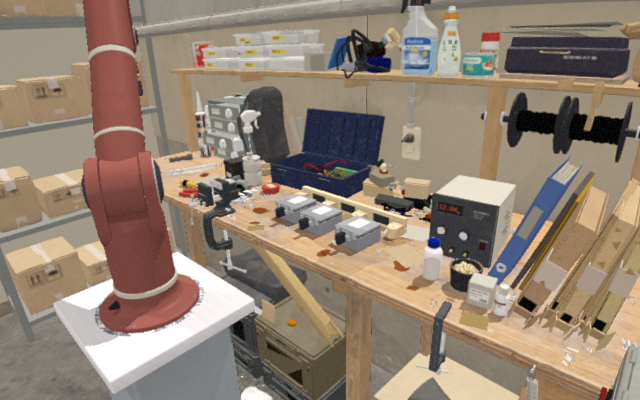

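View pics/top0.png

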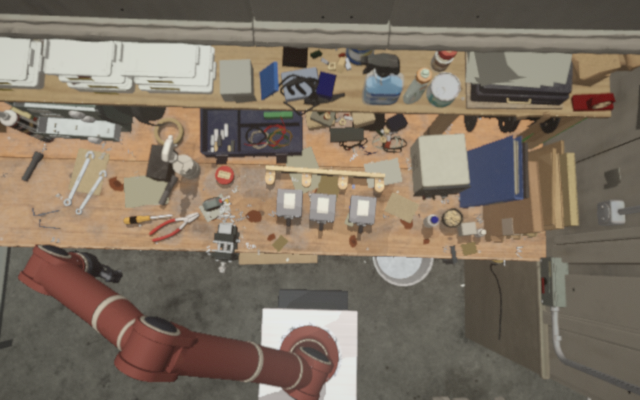

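The top view shows the rack at about (265-385, 165-192) and boxes at about (289,204), (322,207) and (362,210), lugs towards the robot. I'll enlarge it.

```bash
python3 - <<'E'
import cv2
a=cv2.imread("pics/top0.png")[155:245,255:395]
a=cv2.resize(a,None,fx=5.6,fy=5.6,interpolation=cv2.INTER_CUBIC)
for i in range(0,140,20): cv2.putText(a,str(255+i),(int(i*5.6),12),0,.4,(255,0,0),1);cv2.line(a,(int(i*5.6),0),(int(i*5.6),500),(255,200,0),1)
for i in range(0,90,20): cv2.putText(a,str(155+i),(0,int(i*5.6)+12),0,.4,(255,0,0),1);cv2.line(a,(0,int(i*5.6)),(790,int(i*5.6)),(255,200,0),1)
cv2.imwrite("pics/top0c.png",a)
E
```

```text
(no output)
```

View pics/top0c.png

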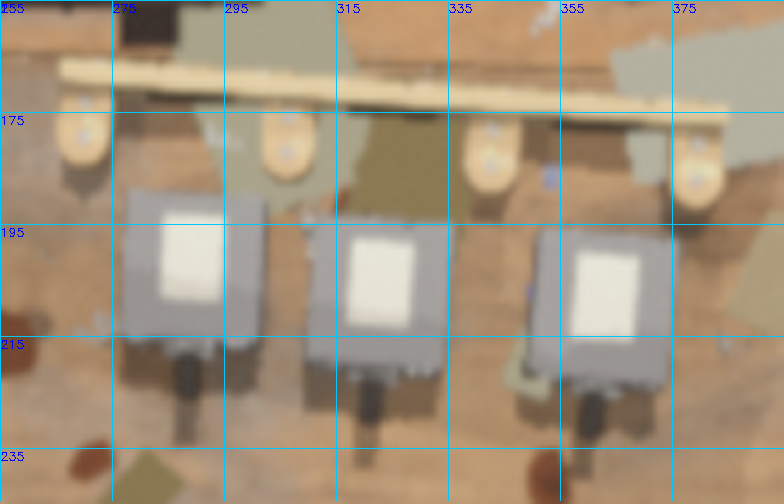

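```bash
cat > h.py <<'E'
from cell import *
import numpy as np, cv2
from scipy.optimize import least_squares
def proj(s,P):
    T=s["camera_from_world"]; p=np.atleast_2d(P)@T[:3,:3].T+T[:3,3]
    p=p*[1,-1,-1]
    return cv2.projectPoints(p,np.zeros(3),np.zeros(3),np.array(s["camera_matrix"]),np.array(s["dist_coeffs"]))[0][:,0]
def world(q,P):
    c,s_=np.cos(q[2]),np.sin(q[2]); P=np.array(P,float)
    return np.c_[q[0]+c*P[:,0]-s_*P[:,1],q[1]+s_*P[:,0]+c*P[:,1],P[:,2]]
def fit(s,model,px,q0):
    f=lambda q:(proj(s,world(q,model))-px).ravel()
    r=least_squares(f,q0); return r.x,np.abs(r.fun).max()
BOX=[[.045,.0425,.05],[.045,-.0425,.05],[-.045,-.0425,.05],[-.045,.0425,.05],[-.062,0,.048]]
RACK=[[0,.1875,.03],[0,.0625,.03],[0,-.0625,.03],[0,-.1875,.03]]
E
python3 - <<'E'
from h import *
s=snapshot("top")
pc=lambda a:(np.array(a,float)+.5)/5.6-.5+[255,155]
B=dict(L=[(127,190),(268,194),(262,343),(120,338),(189,378)],M=[(309,217),(455,222),(442,370),(303,362),(371,400)],R=[(537,226),(680,235),(667,388),(525,378),(592,415)])
for k,v in B.items(): 
    q,r=fit(s,BOX,pc(v),[.55,0,0]); print(k,q.round(4),round(r,2),world(q,[[-.062,0,.036]]).round(4)); print(proj(s,world(q,BOX))-pc(v))
q,r=fit(s,RACK,pc([(83,165),(288,180),(491,194),(696,208)]),[.6,0,0]); print("rack",q.round(4),r)
for y in(.125,0,-.125): print(world(q,[[0,y,0]]).round(4))
for z in(.3,): print(solve_ik([.5,0,z],[np.pi,0,q[2]]),solve_ik([.5,0,z],[np.pi,0,q[2]+np.pi]))
E
```

```text
L [ 0.5014  0.0768 -0.0078] 1.22 [[0.4394 0.0773 0.036 ]]
[[-6.83440021e-02  1.81508021e-01]
 [-5.40362593e-03  3.49056882e-01]
 [-3.85034532e-04  3.49403735e-01]
 [-6.72267716e-02  3.52673159e-01]
 [ 1.40697772e-01 -1.22360417e+00]]
M [ 0.489  -0.0332 -0.0291] 0.57 [[ 0.427  -0.0314  0.036 ]]
[[ 0.29437371 -0.35885921]
 [-0.528361    0.16116409]
 [ 0.38982359  0.38454461]
 [-0.2199632   0.37844086]
 [ 0.06250652 -0.56675127]]
R [ 0.4841 -0.1675 -0.0571] 0.73 [[ 0.4222 -0.164   0.036 ]]
[[-0.08529811  0.22887488]
 [-0.35856427  0.73452546]
 [ 0.09619559  0.06598957]
 [ 0.00965969 -0.30074572]
 [ 0.33531169 -0.71358997]]
rack [ 0.5569 -0.0389 -0.0434] 0.19172564499911005
[[0.5623 0.086  0.    ]]
[[ 0.5569 -0.0389  0.    ]]
[[ 0.5515 -0.1638  0.    ]]
[-0.46034845  0.60368775  0.63566126  1.98580258 -0.53462191  0.72280098
 -1.11078536] [-0.01001371  0.52811548 -0.04913941  1.97222955  0.04133728  0.64218304
  1.44180874]
```

```bash
cat >> h.py <<'E'
Q=dict(L=(.5014,.0768,-.0078),M=(.489,-.0332,-.0291),R=(.4841,-.1675,-.0571))
RK=(.5569,-.0389,-.0434)
def lug(k,z,dx=0): return world(Q[k],[[-.062+dx,0,z+.155]])[0]
def ori(k): return [np.pi,0,Q[k][2]+np.pi]
def ft(n=12):
    a=[]
    for _ in range(n): pause(.05); a.append(get_obs()["wrist_force"])
    return np.mean(a,0),np.std(a,0)
E
python3 - <<'E'
from h import *
move_gripper(.045)
goto(lug("M",.13),ori("M")); move_l(lug("M",.036),v=.08)
o=get_obs(); print(o["time_s"],o["eef_pos"],lug("M",.036),o["wrist_force"])
P=proj(snapshot("top"),world(Q["M"],BOX)); print(P)
for n,(x,y) in dict(scene=(320,215),top=(322,215)).items():
    a=snapshot(n)["frame"][y-50:y+50,x-66:x+67,::-1]; cv2.imwrite(f"pics/{n}1.png",cv2.resize(a,None,fx=5,fy=5,interpolation=2))
a=np.vstack([cv2.imread("pics/scene1.png"),cv2.imread("pics/top1.png")]); cv2.imwrite("pics/c1.png",cv2.resize(a,(399,600)))
E
```

```text
4.25 [ 0.42717851 -0.03141263  0.19135869] [ 0.42702625 -0.03139605  0.191     ] [0.23487472 0.12307269 0.35595681]
[[310.07193203 192.97913933]
 [335.32065545 194.39138525]
 [333.91816467 221.04334903]
 [308.48691925 219.60931571]
 [320.91239182 225.44952194]]
```

View pics/scene1.png

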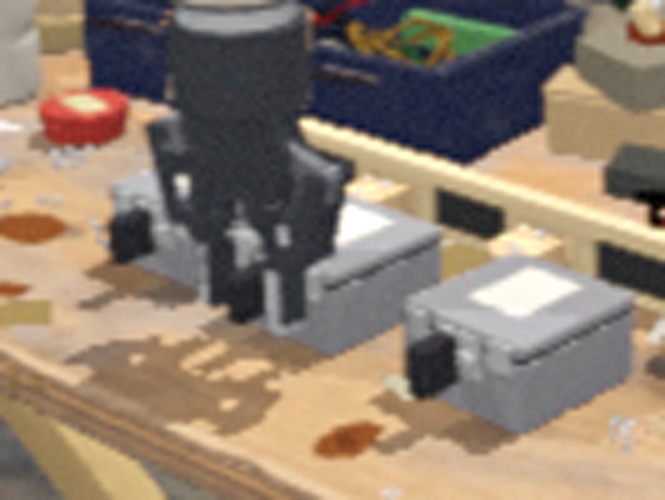

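The fingers straddle the middle box's lug at crop position (245,290), well centred. Now I'll heft all three boxes.

```bash
cat >> h.py <<'E'
def heft(k):
    b,sb=ft(8)
    move_gripper(.0,20); g,_=ft(6); print(k,"grip",(g-b).round(2),"gap",get_obs()["finger_gap"])
    for a in (.065,.13):
        dx=-.094*np.cos(a)+.034*np.sin(a)+.094; dz=.094*np.sin(a)+.034*np.cos(a)-.034
        move_l(lug(k,.036+dz,dx),v=.02)
    f,s=ft(22); F=b-f; W=(F[2]*.0888+F[0]*.046)/.0414   # force tool->box
    print(k,"F on box",F.round(2),"std",s.round(2),"W est",W.round(2),get_obs()["time_s"],get_obs()["finger_gap"])
    move_l(lug(k,.0365),v=.03); move_gripper(.045)
E
python3 - <<'E'
from h import *
heft("M")
for k in "LR":
    move_l(lug("LR"=="" or ("M" if k=="L" else "L"),.08),v=.15) 
    move_l(lug(k,.08),ori(k),v=.2); move_l(lug(k,.036),v=.1); heft(k)
E
```

```text
M grip [0.   0.92 1.31] gap 0.013263065701341668
M F on box [ 0.24 -0.76  3.98] std [0.55 0.41 0.68] W est 8.8 7.525 0.013720906786534712
L grip [-0.05  1.92  1.68] gap 0.0136241175507841
L F on box [0.47 0.33 1.6 ] std [0.47 0.48 0.5 ] W est 3.95 13.375 0.013713953624456833
R grip [-0.38  0.49  2.5 ] gap 0.013544598015231144
R F on box [ 0.26 -1.09  1.83] std [0.6  0.45 0.45] W est 4.21 19.8667 0.013793891092811896
```

M, the middle box, is the full one at about 0.9 kg. I'll slide it in with force monitoring.

```bash
cat > s.py <<'E'
from h import *
def tgt(x,y=0,z=.036): return world(RK,[[x-.062,y,z+.155]])[0]
O=[np.pi,0,RK[2]+np.pi]
ex=np.array([np.cos(RK[2]),np.sin(RK[2]),0]); ey=np.array([-ex[1],ex[0],0])
def show(f,b): return [round(float((b-f)@ex),2),round(float((b-f)@ey),2),round(float((b-f)[2]),2)]
E
python3 - <<'E'
from s import *
move_l(lug("R",.08),v=.15); move_l(lug("M",.08),ori("M"),v=.2); move_l(lug("M",.036),v=.1)
b,_=ft(8); move_gripper(0,40); np.save("b.npy",b)
g,_=ft(4); print("grip",show(g,b))
move_l(tgt(-.052),O,v=.03)
f,_=ft(4); print("aligned",show(f,b))
for x in (-.04,-.03,-.02,-.012):
    move_l(tgt(x),O,v=.03); f,_=ft(3); print(x,show(f,b))
    if (b-f)@ex>9 or abs((b-f)@ey)>8: print("stop");break
print(get_obs()["time_s"],get_obs()["finger_gap"])
a=snapshot("top")["frame"][160:235,265:385,::-1]; cv2.imwrite("pics/t2.png",cv2.resize(a,None,fx=6,fy=6,interpolation=2))
E
```

```text
grip [0.48, -0.24, -3.34]
aligned [17.89, -4.04, -25.21]
-0.04 [15.74, -2.21, -21.0]
stop
25.2583 0.01306007289232975
```

View pics/t2.png

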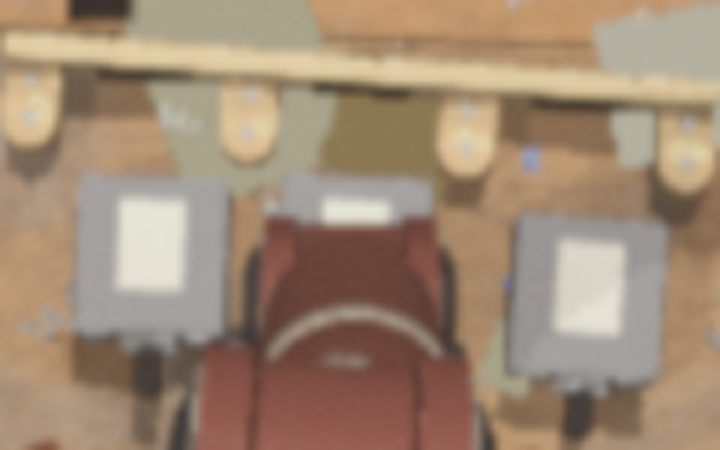

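The box's front edge is at crop (283-437, ~179) and the lane is at 277-438, so the box is about 1 mm right of centre. The tool is pressing down at 25 N, so I'll trim that off by raising z in small steps.

```bash
python3 - <<'E'
from s import *
b=np.load("b.npy"); o=get_obs(); print(o["eef_pos"],tgt(-.04),o["orientation"],o["moment"])
z=.036
for i in range(10):
    f,_=ft(3); r=show(f,b); print(round(z,4),r,get_obs()["eef_pos"][2].round(4))
    if r[2]>-2: break
    z+=.0005 if r[2]>-12 else .001
    move_l(tgt(-.04,0,z),O,v=.02)
print(get_obs()["time_s"])
E
```

```text
[ 0.44693336 -0.03366489  0.19078561] [ 0.45499605 -0.03447459  0.191     ] [-3.14142348 -0.02474731  3.09961213] [0.50711817 2.9594729  0.12404859]
0.036 [15.16, -1.74, -20.4] 0.1908
0.037 [3.18, -0.26, 2.45] 0.1914
25.8583
```

```bash
cat >> s.py <<'E'
def trim(z,r):
    return z+.0004 if r[2]<-6 else z+.0002 if r[2]<-3 else z-.0002 if r[2]>2.5 else z
E
python3 - <<'E'
from s import *
b=np.load("b.npy"); z=.037; o=get_obs(); print(o["eef_pos"],tgt(-.04,0,z),o["orientation"])
x=-.04
while x<-.0061:
    x+=.003
    move_l(tgt(x,.001,z),O,v=.03); f,_=ft(3); r=show(f,b); e=(np.array(get_obs()["eef_pos"])-tgt(0,0,.037))
    print(round(x,3),round(z,4),r,"act",(e@ex).round(4),(e@ey).round(4),e[2].round(4))
    if r[0]>9 or abs(r[1])>7: print("stop");break
    z=trim(z,r)
print(get_obs()["time_s"],z)
E
```

```text
[ 0.4542748  -0.034494    0.19135468] [ 0.45499605 -0.03447459  0.192     ] [-3.14145982 -0.00323652  3.09812424]
-0.037 0.037 [2.06, 0.36, 3.74] act -0.0365 0.0009 0.0
-0.034 0.0368 [1.42, 0.67, 2.88] act -0.0338 0.001 -0.0001
-0.031 0.0366 [2.0, 0.38, 3.25] act -0.0308 0.001 -0.0004
-0.028 0.0364 [2.07, 0.24, 3.55] act -0.0277 0.001 -0.0006
-0.025 0.0362 [2.1, -0.31, 3.62] act -0.0247 0.001 -0.0007
-0.022 0.036 [2.03, 0.25, 3.25] act -0.0218 0.001 -0.001
-0.019 0.0358 [2.77, -0.03, 3.27] act -0.019 0.001 -0.0012
-0.016 0.0356 [4.56, -0.48, -1.09] act -0.017 0.001 -0.0013
-0.013 0.0356 [4.55, -0.0, -0.17] act -0.0133 0.001 -0.0013
-0.01 0.0356 [5.5, 0.28, -2.45] act -0.0106 0.001 -0.0013
-0.007 0.0356 [5.61, -0.04, -1.13] act -0.0075 0.001 -0.0013
-0.004 0.0356 [5.21, -0.59, -1.69] act -0.0045 0.001 -0.0013
30.6667 0.03560000000000001
```

```bash
python3 - <<'E'
from s import *
b=np.load("b.npy"); z=.0356; x=-.004
for i in range(28):
    x+=.001
    move_l(tgt(x,.001,z),O,v=.02); f,_=ft(3); r=show(f,b); e=(np.array(get_obs()["eef_pos"])-tgt(0,0,.037))
    N=8.8-r[2]; exc=r[0]-.5*max(N,0)
    print(round(x,4),round(z,4),r,"exc",round(exc,1),"act",(e@ex).round(4),(e@ey).round(4),e[2].round(4))
    if exc>7.5 or r[0]>20 or abs(r[1])>8: break
    z=trim(z,r)
f,_=ft(8); print("hold",show(f,b),get_obs()["time_s"])
E
```

```text
-0.003 0.0356 [6.57, -0.3, -3.13] exc 0.6 act -0.0042 0.001 -0.0013
-0.002 0.0358 [2.9, 0.07, 2.65] exc -0.2 act -0.0017 0.001 -0.0013
-0.001 0.0356 [5.39, -0.51, -0.88] exc 0.5 act -0.0014 0.001 -0.0013
0.0 0.0356 [5.38, 0.11, -2.39] exc -0.2 act -0.001 0.001 -0.0013
0.001 0.0356 [7.64, -0.2, -4.02] exc 1.2 act -0.0007 0.001 -0.0013
0.002 0.0358 [6.63, 0.44, -2.23] exc 1.1 act 0.0007 0.001 -0.0013
0.003 0.0358 [8.23, 0.0, -3.79] exc 1.9 act 0.001 0.001 -0.0013
0.004 0.036 [8.91, -0.07, -4.44] exc 2.3 act 0.0014 0.001 -0.0012
0.005 0.0362 [10.05, -0.11, -3.84] exc 3.7 act 0.0017 0.001 -0.0012
0.006 0.0364 [11.51, -0.15, -4.65] exc 4.8 act 0.002 0.001 -0.0012
0.007 0.0366 [12.68, -0.63, -5.14] exc 5.7 act 0.0024 0.001 -0.0011
0.008 0.0368 [13.9, -0.27, -5.64] exc 6.7 act 0.0028 0.0011 -0.0011
0.009 0.037 [14.27, -0.24, -6.04] exc 6.8 act 0.0031 0.001 -0.0011
0.01 0.0374 [15.25, -0.65, -4.36] exc 8.7 act 0.0035 0.001 -0.001
hold [15.18, -0.49, -4.51] 36.6667
```

Contact is firm and steady. I'll ease off, release, retreat and check.

```bash
python3 - <<'E'
from s import *
b=np.load("b.npy")
move_l(tgt(.0045,.001,.036),O,v=.03); f,_=ft(4); print(show(f,b),get_obs()["eef_pos"]-tgt(0,0,.037))
move_gripper(.045); f,_=ft(3); print("open",show(f,b))
p=get_obs()["eef_pos"]; move_l([p[0],p[1],.30],v=.15)
move_l([.42,.25,.36],v=.2); print(get_obs()["time_s"])
a=snapshot("top")["frame"][155:245,255:395,::-1]; cv2.imwrite("pics/t3.png",cv2.resize(a,None,fx=5.6,fy=5.6,interpolation=2))
E
```

```text
[10.33, 0.08, -4.85] [ 0.00157444  0.00091986 -0.00120986]
open [0.09, 0.17, -0.37]
40.3
```

View pics/t3.png

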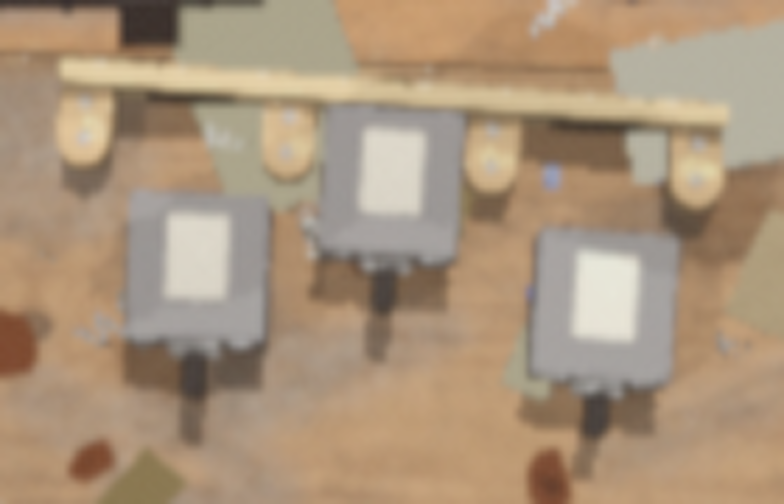

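The middle box sits flush against the backboard at crop (320-463, 105-112), central between the battens and in line. The two light boxes are within a few millimetres of where they started.

```bash
python3 -c "
from cell import *
pause(.3); print(close_job())"
```

```text
the job is handed in; nothing more can be done
None
```

I hefted all three boxes where they stood, found the middle one full (about 0.9 kg; the others about 0.4 kg each), slid it along the bench to its stop, pressed it there with roughly 9 N beyond friction and let go; the job is handed in, but no verdict came back.

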